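# Register the punching template and pin it

### The job

Slide the aluminium punching template along the bed of the wooden jig, between its rails, until it is fully home against the end stop. Then take the slimmer of the two locating pins from its stand and push it upright through the template's hole into the hole in the bed, down until its flange lies on the template, and let go. Leave the thicker pin in its stand and do not disturb the leather swatches or the cork block.

Things in the scene. Friction and masses are not known exactly. Their poses are not given: they have to be found in the camera images.
- jig: Fixed punching jig: wooden bed 240 (x) x 120 (y) x 30 mm high with two dark steel rails along its x axis (each 18 mm wide, 14 mm high above the bed, 74 mm apart inside) and at its +x end (away from the robot) a dark steel end stop, 18 mm high, whose inner face is at x = +105 mm. Origin: centre of the underside, on the table; z up.
- jig_hole (a point): Mouth of the 12 mm round hole in the jig's bed, at (80, 0, 30) mm in the jig frame; it goes right through the 30 mm bed, with a 2 mm chamfer at the mouth.
- template: Loose aluminium template plate 120 (x) x 72 (y) x 10 mm, 0.35 kg, lying on the jig's bed between the rails with a gap of 1 mm each side, short of the stop at the start. Origin: centre of its underside; axes as the jig's. When home against the stop its origin is at (45, 0, 30) mm in the jig frame and its hole is over the bed's hole.
- template_hole (a point): Mouth of the 15 mm round through hole in the template, on its top face, at (35, 0, 10) mm in the template frame.
- template_bar (a point): Centre of the dark steel grip bar fixed upright on the template: 14 mm thick (x), 50 mm long (y), 25 mm high, standing on the plate's top face, its centre at (-20, 0, 22.5) mm in the template frame.
- slim_pin: Slimmer steel locating pin, upright in its stand, 76 mm long, 0.08 kg. Origin: centre of its tip (lower end), z up along the pin. From the tip up: shank 10 mm diameter to 36 mm (tip tapered), flange 22 mm diameter to 40 mm, round grip 18 mm diameter to 76 mm. In the stand, and when seated in the jig, its tip is 4 mm and its flange's underside 40 mm above the table.
- slim_stand: Fixed wooden block 64 x 64 x 40 mm high with a 12 mm through hole in the middle, in which the slim pin stands. Origin: centre of its underside. It may be left or right of the jig.
- thick_pin: Thicker steel locating pin for another jig, same heights as the slim one but shank 16 mm, flange 32 mm and grip 28 mm in diameter, upright in its own stand. Origin: centre of its tip. It stays where it is.
- thick_stand: Fixed wooden block 64 x 64 x 40 mm high with an 18 mm through hole holding the thick pin, on the other side of the jig from the slim stand. Origin: centre of its underside.
- swatches: Bystander: pile of leather swatches 52 x 67 x 11 mm, origin at the centre of its underside.
- cork_block: Bystander: cork sanding block 56 x 96 x 28 mm, origin at the centre of its underside.

How it is judged:
By the outcome, as a careful person would: the job done as asked, in the order asked, and still so for the second after the job is handed in, with the robot touching nothing.
It also fails if it takes over 59 s, if anything falls off the work surface, if the arm or the gripper's body presses on something with over 40 N, if the wrist force passes 120 N, or if a joint passes its speed limit or range.

### The arm

A 7-joint arm with a two-finger parallel gripper is mounted at the origin on a cart in front of the work surface, level with it; the furniture and walls round the work are solid. World frame = base frame: x ahead of the robot, y to its left, z up, the work surface at z = 0. Lengths are in m, angles in rad, forces in N, time in s.
With the tool pointing down it reaches from about 0.425 to 0.875 m from the base axis. Payload 4.7 kg.
Tool frame: the origin (TCP) lies on the centre line of the jaws, within the pads' length; the fingertips stand 14 mm ahead of it and the grasp point (between the pads) lies 5 mm behind it; z points along the fingers, y is the direction in which the jaws open and shut (so a half turn about z gives the same grasp; the last joint's range is limited). The gripper opens to 87 mm and grips with 3 to 60 N. Pads are 19 mm wide; open, the fingers measure 117 mm over their backs; the gripper's body (75 mm by 190 mm) begins 51 mm behind the grasp point.
Start: joints at [-1.296, 0.321, -0.07, 1.45, 0.023, 1.371, -0.057], TCP at [0.168, 0.628, 0.205] pointing down, gripper open.
Joint ranges: [-2.86, 2.86], [-0.3, 2.09], [-1.38, 1.24], [0.06, 2.45], [-1.56, 4.7], [0.09, 2.05], [-2.69, 2.69]. Speed limits (rad/s): [2.57, 2.57, 3.14, 3.14, 3.14, 3.14, 3.14].

### API

Orientations are given as a rotation vector (axis times angle).
In Python, from bench import ctrl gives the robot as it stands. The module is installed in compiled form; this text tells all that it offers.
- The arm moves only by the tool step_arm, never from a script. Its argument "plan" is a list of rows, each a list of 3 entries, a list of its own where there are three numbers: the turn, a rotation vector about the tool's x, y, z in rad, then the shift along the tool's x, y, z in m, then the closure in counts, from 0 (fully open) to 255 (shut). In form: [[[rx, ry, rz], [x, y, z], hand], ...]. A call has exactly 10 rows; each row is the pose to reach, as a shift and turn from the pose commanded when the call began, along the tool's axes at that moment; what a row does not reach only later rows make up. A row lasts 1/8 s, in which the tool goes at most 62.5 mm and 10.7 degrees, less where a joint would pass 70% of its speed; a pose out of reach is approached as far as the arm can. A call with a gripper value outside its range is refused whole. The fingers move at their own pace and stop on an object; "squeeze" is the grip in N (left out, the last holds). Time passes only in rows, so rows that repeat a pose let the fingers close, or fill a call up. It gives the time, the measured TCP pose, the force and the opening at its end, in the units of the state.
- ctrl.get_state(): the state, without advancing time (a new reading comes with each control period).
- ctrl.get_image(name): name is "scene" or "side" or "wrist"; returns the picture (400x640x3 uint8, red, green, blue); there is no depth.
- ctrl.calibration(name): a dict with "fov_y" (degrees; the focal length in pixels is half the picture's height over the tangent of half this angle, whatever the lens; pixels are square), "cx", "cy" (the principal point, pixels), "k1" (the pictures are not rectified: a ray, as slopes to the right and down, at radius r is drawn at 1 + k1 r^2 times it, then the intrinsics apply), "rvec" (rotation vector, rad) and "tvec" (3), from world to camera coordinates, as OpenCV has them. Camera axes: x right, y down, z forward; pixel columns grow to the right and rows downward; lengths in m; the calibration is good to about 2 mm. A picture is of the moment at which its call begins: read the wrist's pose just before it. calibration takes no time and is no camera call; for the wrist camera it gives the pose at the moment of the call.
- ctrl.close_job(): hands the job in, once; it reports no verdict.
Trained networks look in the newest picture that a camera, given by its name, has taken for a name from the list of things; names that differ only in an ending like _2 or _b are one class to them, and where a whole thing is asked for, a point or a joint stands for the part that bears it (a point fixed in the world has none). Each returns a list of dicts, best first, with "score" (0 to 1); they miss things now and then, are a little off and sometimes report something else, mostly with a low value. They report only what shows in the picture. A call takes as long as a camera call.
- ctrl.cut_out(camera, label): "pixels" (400x640 bool, what is visible of it) and "rect" ([left, top, width, height] in pixels, round what is visible of it).
The state is a dict: "time": time; "joint_positions": joint angles; "qd": joint speeds; "joint_torque": joint torques, N m; "position": TCP position; "tool_rot": TCP orientation; "ft_force": force on the tool from outside, world axes, zero at the start; "torque": the same for the moment, N m; "grip_width": opening from 0.0 (shut) to 1.0 (fully open).
Only numpy, scipy, OpenCV 4.12 (cv2) and the standard library are available. Lean on these libraries where they do the work, as an engineer would, in place of code of your own. Each camera call takes 0.05 s, during which the arm holds its last target.

## Working session

There is one attempt and no reset: what is moved stays moved. The work goes in short steps, Python scripts to look and compute and a tool call to move; the robot and the scene stay as the last step left them, time stands still between calls to the robot, and variables do not carry over. Pictures are saved under pics/ and viewed, and the job is handed in when it is done.

Besides the shell and the picture viewer there is one more tool, called as name([rows], argument=value, ...), one row to a line, values as JSON. step_arm: Moves the arm, as the interface text tells. Its arguments: {"type":"object","properties":{"plan":{"type":"array"},"squeeze":{"type":"number"}},"required":["plan"]}

```bash
mkdir -p pics; ls; cat > h.py <<'E'
import numpy as np, cv2
from bench import ctrl
def K(c):
    f=200/np.tan(np.radians(c['fov_y'])/2); return np.array([[f,0,c['cx']],[0,f,c['cy']],[0,0,1.]]), np.array([c['k1'],0,0,0,0.])
def proj(c,P):
    k,d=K(c); return cv2.projectPoints(np.asarray(P,float).reshape(-1,3),np.array(c['rvec'],float),np.array(c['tvec'],float),k,d)[0][:,0]
def ray(c,uv,z):
    k,d=K(c); n=cv2.undistortPoints(np.asarray(uv,float).reshape(-1,1,2),k,d)[:,0]
    R=cv2.Rodrigues(np.array(c['rvec'],float))[0]; t=np.array(c['tvec'],float)
    o=-R.T@t; v=np.c_[n,np.ones(len(n))]@R
    return o+v*((z-o[2])/v[:,2])[:,None]
def save(im,name): cv2.imwrite('pics/'+name,im[:,:,::-1])
E
python3 - <<'E'
from h import *
s=ctrl.get_state(); print({k:np.round(v,4) for k,v in s.items()})
for n in ['scene','side','wrist']:
    c=ctrl.calibration(n); print(n,c); im=ctrl.get_image(n); save(im,n+'0.png')
    for l in ['jig','template','slim_pin','slim_stand','thick_pin','thick_stand','template_hole','template_bar','swatches','cork_block','jig_hole']:
        try:
            for r in ctrl.cut_out(n,l)[:2]:
                ys,xs=np.nonzero(r['pixels']); print(n,l,round(r['score'],2),np.round(r['rect']),len(xs),xs.mean().round(1),ys.mean().round(1))
        except Exception as e: print(n,l,e)
print(ctrl.get_state()['time'])
E
```

```text
pics
{'time': np.float64(0.0), 'joint_positions': array([-1.2959,  0.3218, -0.0701,  1.4517,  0.0226,  1.3708, -0.0569]), 'qd': array([-0.0005, -0.0004,  0.0005, -0.0001, -0.0002, -0.0012, -0.0003]), 'joint_torque': array([ 4.00000e-04, -4.91293e+01, -4.03500e-01, -3.12527e+01,
       -6.39000e-02,  4.40000e-02,  2.00000e-04]), 'position': array([0.1675, 0.6274, 0.2036]), 'tool_rot': array([-4.0840e-01, -3.1148e+00,  3.0000e-03]), 'ft_force': array([0.1633, 0.9478, 0.5964]), 'torque': array([ 0.0431, -0.0007,  0.0116]), 'grip_width': np.float64(1.0004)}
scene {'fov_y': 52.40519083150965, 'cx': 321.5184591209753, 'cy': 200.03050556925297, 'k1': -0.10288133907388194, 'rvec': array([ 2.0713782 , -0.74977669,  0.42413727]), 'tvec': array([-0.44691608,  0.2443661 ,  0.82353115])}
scene jig 0.96 [258. 199. 103.  66.] 2980 309.1 230.2
scene template 0.62 [274. 212.  54.  28.] 826 301.5 224.5
scene template 0.32 [258. 196. 100.  70.] 2916 308.9 230.1
scene slim_pin 0.56 [227. 168.  10.  15.] 107 231.1 175.6
scene slim_stand 0.64 [218. 175.  29.  28.] 513 232.6 187.4
scene thick_pin 0.68 [360
[... 850 characters left out ...]
thick_pin 0.58 [373. 143.   9.  15.] 173 376.3 147.7
side thick_stand 0.59 [365. 149.  21.  24.] 450 374.9 160.8
side thick_stand 0.17 [329. 195.  49.  25.] 884 354.2 207.2
side template_hole 0.82 [330. 196.  50.  25.] 932 354.7 207.4
side template_bar 0.58 [329. 195.  50.  25.] 890 354.9 207.2
side swatches 0.77 [297. 135.  20.  14.] 226 305.0 141.9
side cork_block 0.64 [234. 278.  31.  46.] 1221 248.5 301.5
side jig_hole 0.7 [296. 188. 101.  55.] 3407 343.5 214.7
wrist {'fov_y': 63.86824815563022, 'cx': 315.07011059231996, 'cy': 204.89510011724335, 'k1': -0.03301576052163405, 'rvec': array([-2.31467129, -1.77740589, -0.24160989]), 'tvec': array([-0.65082451, -0.03301655,  0.39196007])}
1.8
```

```bash
python3 - <<'E'
import cv2
a=cv2.imread('pics/scene0.png')[130:330,180:500]; b=cv2.imread('pics/side0.png')[110:350,200:440]
cv2.imwrite('pics/a.png',cv2.resize(a,None,fx=2.5,fy=2.5,interpolation=cv2.INTER_CUBIC))
cv2.imwrite('pics/b.png',cv2.resize(b,None,fx=2.5,fy=2.5,interpolation=cv2.INTER_CUBIC))
E
```

```text
(no output)
```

View pics/a.png

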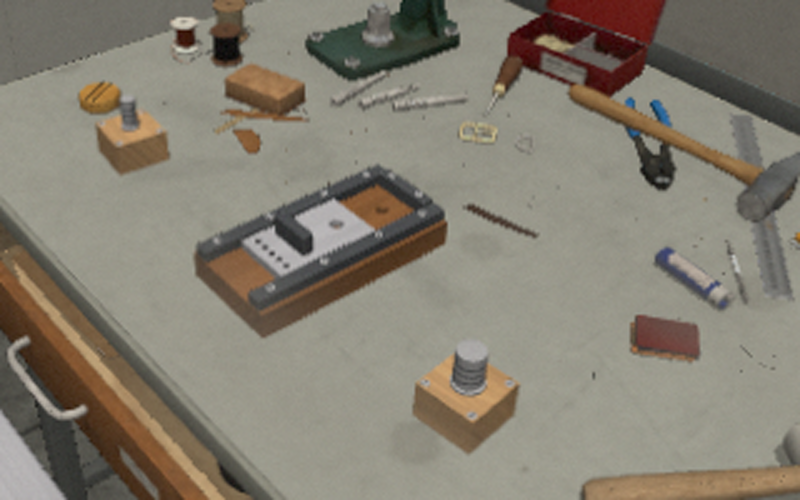

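View pics/b.png

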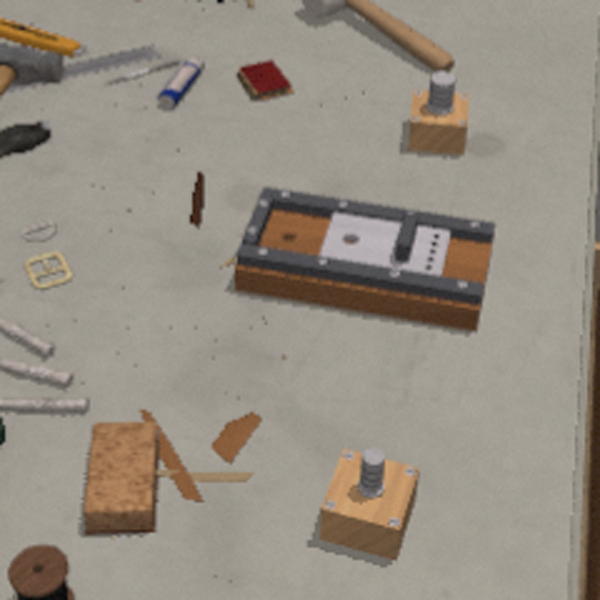

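View pics/wrist0.png

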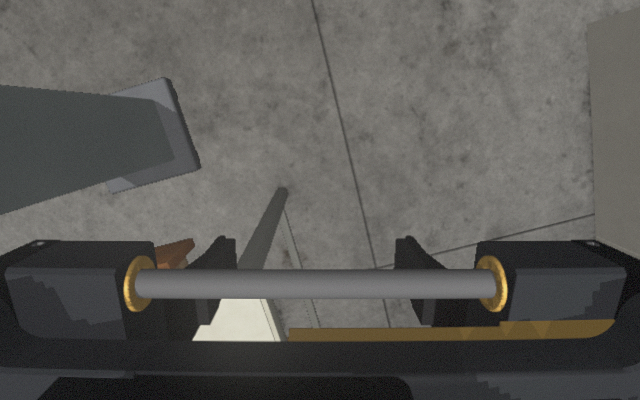

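View pics/scene0.png

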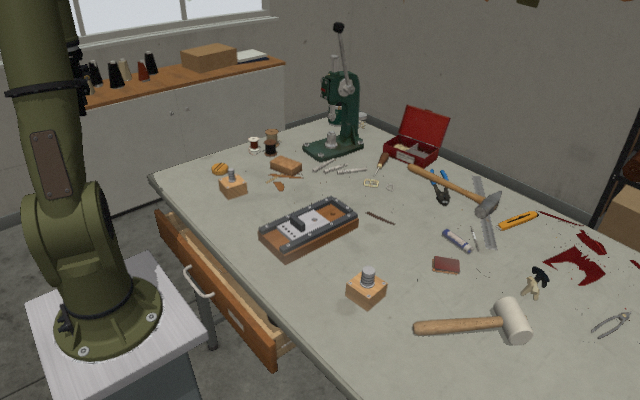

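```bash
cat > fit.py <<'E'
from h import *
from scipy.optimize import minimize
def boxpts(sx,sy,z0,z1,ox=0,oy=0):
    return np.array([[ox+a*sx/2,oy+b*sy/2,z] for a in(-1,1) for b in(-1,1) for z in(z0,z1)])
def cyl(r,z0,z1):
    t=np.linspace(0,2*np.pi,24,endpoint=False); return np.vstack([np.c_[r*np.cos(t),r*np.sin(t),0*t+z] for z in(z0,z1)])
def xf(P,p):
    c,s=np.cos(p[2]),np.sin(p[2]); return np.c_[P[:,0]*c-P[:,1]*s+p[0],P[:,0]*s+P[:,1]*c+p[1],P[:,2]]
S=4
def mask(c,parts,p):
    m=np.zeros((400*S//1,640*S),np.uint8)
    for P in parts:
        q=proj(c,xf(P,p)); h=cv2.convexHull(((q+.5)*S*16).astype(np.int32)); cv2.fillConvexPoly(m,h,255,shift=4)
    return cv2.resize(m,(640,400),interpolation=cv2.INTER_AREA)/255.
def fit(obs,parts,p0,yaw=True):
    # obs: list of (calib, boolmask)
    def cost(x):
        p=np.array([x[0],x[1],x[2] if yaw else p0[2]]); e=0
        for c,m in obs:
            a=mask(c,parts,p); e+=1-np.minimum(a,m).sum()/np.maximum(a,m).sum()
        return e
    best=None
    n=3 if yaw else 2
    x0=np.array(p0[:n],float)
    for k in range(3):
        sim=np.vstack([x0]+[x0+d for d in np.diag([.01,.01,.1][:n])/(1+2*k)])
        r=minimize(cost,x0,method='Nelder-Mead',options=dict(initial_simplex=sim,xatol=1e-5,fatol=1e-5)); x0=r.x
    return r.x,r.fun/len(obs)
JIG=[np.vstack([boxpts(.24,.12,0,.03),]),boxpts(.24,.11,.03,.044)]
STAND=[boxpts(.064,.064,0,.04)]
E
python3 - <<'E'
from fit import *
ob={}
for n in ['scene','side']:
    c=ctrl.calibration(n); ctrl.get_image(n)
    for l in ['jig','slim_stand','thick_stand','slim_pin','template']:
        r=ctrl.cut_out(n,l)
        if r: ob.setdefault(l,[]).append((c,r[0]['pixels']))
import pickle; pickle.dump(ob,open('ob.pkl','wb'))
def start(l,z):
    c,m=ob[l][0]; ys,xs=np.nonzero(m); return ray(c,[[xs.mean(),ys.mean()]],z)[0,:2]
SP=[cyl(.011,.04,.044),cyl(.009,.044,.08)]
for l,parts,z in [('jig',JIG,.025),('slim_stand',STAND,.02),('thick_stand',STAND,.02),('slim_pin',SP,.06)]:
    for o in (ob[l],ob[l][:1],ob[l][1:]):
        p0=[*start(l,z),0.]
        cs=[fit(o,parts,[p0[0],p0[1],y],yaw=l!='slim_pin') for y in ((-.5,-.2,.1,.4) if l!='slim_pin' else (0,))]
        b=min(cs,key=lambda t:t[1]); print(l,len(o),np.round(b[0],4),round(b[1],3))
print(ctrl.get_state()['time'])
E
```

```text
jig 2 [ 0.5043 -0.0451 -0.0244] 0.249
jig 1 [ 0.5034 -0.0467 -0.0372] 0.244
jig 1 [ 0.5038 -0.0433 -0.0168] 0.242
slim_stand 2 [ 0.4506  0.2539 -0.1153] 0.134
slim_stand 1 [ 0.449   0.2505 -0.1055] 0.103
slim_stand 1 [ 0.4507  0.2546 -0.1115] 0.136
thick_stand 2 [ 0.4625 -0.2944  0.0908] 0.277
thick_stand 1 [ 0.4619 -0.2955  0.0929] 0.219
thick_stand 1 [ 0.4631 -0.2897  0.0653] 0.299
slim_pin 1 [0.4512 0.2542] 0.204
slim_pin 1 [0.4512 0.2542] 0.204
slim_pin 0 [0.4502 0.2575] nan
2.4fit.py:28: RuntimeWarning: invalid value encountered in scalar divide
  return r.x,r.fun/len(obs)
```

```bash
cat >> h.py <<'E'
from scipy.spatial.transform import Rotation as Ro
def down(yaw):
    # tool z down, tool y at heading yaw from world x
    y=np.array([np.cos(yaw),np.sin(yaw),0]); z=np.array([0,0,-1.]); return Ro.from_matrix(np.c_[np.cross(y,z),y,z])
def rel(pos,rot,p0=None,r0=None):
    s=ctrl.get_state()
    p0=s['position'] if p0 is None else p0; r0=Ro.from_rotvec(s['tool_rot']) if r0 is None else r0
    return np.round((r0.inv()*rot).as_rotvec(),4), np.round(r0.inv().apply(np.array(pos)-p0),4)
E
python3 - <<'E'
from h import *
s=ctrl.get_state(); r=Ro.from_rotvec(s['tool_rot']); print(np.round(r.as_matrix(),3))
c=ctrl.calibration('wrist'); R=cv2.Rodrigues(c['rvec'])[0]; cam=-R.T@c['tvec']
print('cam in tool',r.inv().apply(cam-s['position']), 'cam axes in tool\n',np.round((r.inv().as_matrix()@R.T),3))
c=ctrl.calibration('side'); print(ray(c,[[340,205.2]],.04),ray(c,[[315.2,204.8]],.03))
c=ctrl.calibration('scene'); print(ray(c,[[180+337/2.5,130+223/2.5]],.04),ray(c,[[180+382/2.5,130+209/2.5]],.03))
import pickle
for yaw in (-.02,):
  print(rel([.48,-.045,.25],down(yaw)),rel([.47,.25,.22],down(.5)))
E
```

```text
[[-0.966  0.258  0.   ]
 [ 0.258  0.966  0.   ]
 [-0.     0.    -1.   ]]
cam in tool [ 0.07244343  0.00063182 -0.18211662] cam axes in tool
 [[-0.    -0.964 -0.266]
 [ 1.    -0.     0.   ]
 [-0.    -0.266  0.964]]
[[ 0.52026982 -0.04383077  0.04      ]] [[ 0.58279806 -0.04306588  0.03      ]]
[[ 0.52072872 -0.05010449  0.04      ]] [[ 0.58288923 -0.051161    0.03      ]]
(array([ 1.00e-04, -0.00e+00,  1.33e+00]), array([-0.4753, -0.5697, -0.0452])) (array([1.0e-04, 0.0e+00, 8.1e-01]), array([-0.3896, -0.2873, -0.0152]))
```

step_arm([
  [[0,0,0.81],[-0.39,-0.287,-0.015],0],
  [[0,0,0.81],[-0.39,-0.287,-0.015],0],
  [[0,0,0.81],[-0.39,-0.287,-0.015],0],
  [[0,0,0.81],[-0.39,-0.287,-0.015],0],
  [[0,0,0.81],[-0.39,-0.287,-0.015],0],
  [[0,0,0.81],[-0.39,-0.287,-0.015],0],
  [[0,0,0.81],[-0.39,-0.287,-0.015],0],
  [[0,0,1.33],[-0.475,-0.57,0],0],
  [[0,0,1.33],[-0.475,-0.57,0],0],
  [[0,0,1.33],[-0.475,-0.57,0],0],
])

```text
time: 3.65
position: [0.4629, 0.0987, 0.2109]
tool_rot: [2.249, 2.193, 0.002]
ft_force: [1.3, 0.3, 0.2]
grip_width: 0.998
```

```bash
python3 - <<'E'
from h import *
s=ctrl.get_state(); print(s['time'],s['position'],s['joint_positions'])
print(rel([.485,-.046,.19],down(-.02)))
E
```

```text
3.65 [0.46287042 0.0986639  0.21093528] [-0.74546648 -0.08315359  0.45733014  1.87738865  0.037305    1.3378924
 -0.32317371]
(array([ 0.0009, -0.0007, -0.0051]), array([-0.1441,  0.0257,  0.0209]))
```

step_arm([
  [[0,0,0],[-0.06,0.01,0.01],0],
  [[0,0,0],[-0.12,0.02,0.02],0],
  [[0,0,0],[-0.144,0.025,0.02],0],
  [[0,0,0],[-0.144,0.025,0.02],0],
  [[0,0,0],[-0.144,0.025,0.02],0],
  [[0,0,0],[-0.144,0.025,0.02],0],
  [[0,0,0],[-0.144,0.025,0.02],0],
  [[0,0,0],[-0.144,0.025,0.02],0],
  [[0,0,0],[-0.144,0.025,0.02],0],
  [[0,0,0],[-0.144,0.025,0.02],0],
])

```text
time: 4.9
position: [0.4848, -0.0437, 0.1907]
tool_rot: [2.243, 2.199, 0.0]
ft_force: [-0.0, 0.4, -0.2]
grip_width: 1.003
```

```bash
python3 - <<'E'
from h import *
import pickle
s=ctrl.get_state(); c=ctrl.calibration('wrist'); im=ctrl.get_image('wrist'); save(im,'w1.png')
pickle.dump((s,c),open('w1.pkl','wb'))
print(s['time'],s['position'],s['tool_rot'],s['joint_positions'],rel([.485,-.046,.19],down(-.02)))
for l in ['template_bar','template','jig']:
    for r in ctrl.cut_out('wrist',l)[:2]: print(l,r['score'],r['rect'])
E
```

```text
4.9 [ 0.48481826 -0.04373485  0.1907279 ] [2.24340744e+00 2.19920114e+00 1.26041151e-04] [-0.60993423 -0.04609145  0.63367227  1.88298458  0.02831865  1.29578173
 -0.00435915] (array([ 0.0001, -0.0001, -0.0001]), array([-0.0022,  0.0002,  0.0007]))
template_bar 0.72 [261.6, 156.4, 114.3, 69.1]
template 0.93 [261.6, 159.7, 114.3, 64.3]
jig 0.71 [216.1, 130.9, 241.0, 107.8]
```

View pics/w1.png

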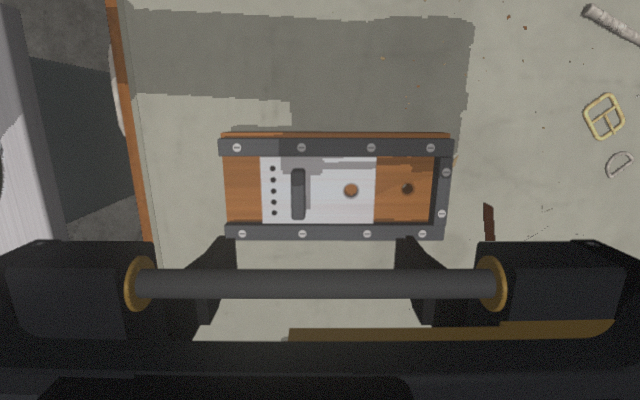

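```bash
python3 - <<'E'
import cv2
a=cv2.imread('pics/w1.png')[120:250,205:465]
cv2.imwrite('pics/w1z.png',cv2.resize(a,None,fx=3,fy=3,interpolation=cv2.INTER_CUBIC))
E
```

```text
(no output)
```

View pics/w1z.png

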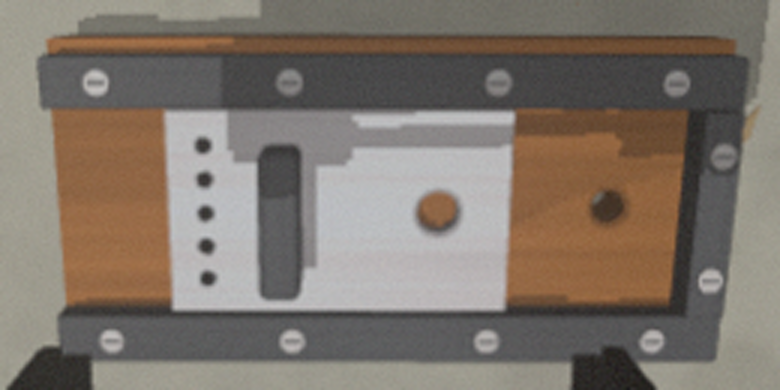

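```bash
python3 - <<'E'
from h import *
import pickle
s,c=pickle.load(open('w1.pkl','rb'))
Z=lambda L:[[205+(x+.5)/3-.5,120+(y+.5)/3-.5] for x,y in L]
h=ray(c,Z([(438,212)]),.04)[0]; j=ray(c,Z([(608,206)]),.03)[0]; print(h,j,np.arctan2(*(j-h)[[1,0]]))
print('bar top corners',ray(c,Z([(258,149),(300,149),(260,298),(299,298)]),.065))
print('rail ', ray(c,Z([(40,57),(748,57),(60,360),(717,360),(42,108),(687,110),(60,312),(685,312)]),.044))
print('tmpl edges',ray(c,Z([(164,110),(172,310),(515,112),(506,310)]),.04))
E
```

```text
[ 0.52308603 -0.04695723  0.04      ] [ 0.58632473 -0.04822507  0.03      ] -0.020045806135915816
bar top corners [[ 0.46221294 -0.01923301  0.065     ]
 [ 0.4757411  -0.01951103  0.065     ]
 [ 0.46085331 -0.06961721  0.065     ]
 [ 0.47395479 -0.06987809  0.065     ]]
rail  [[ 0.38829651  0.01022088  0.044     ]
 [ 0.62707131  0.0056138   0.044     ]
 [ 0.3847508  -0.09881432  0.044     ]
 [ 0.62587249 -0.1037593   0.044     ]
 [ 0.38731542 -0.00688802  0.044     ]
 [ 0.60760189 -0.01193427  0.044     ]
 [ 0.38654973 -0.08028697  0.044     ]
 [ 0.61251553 -0.08486196  0.044     ]]
tmpl edges [[ 0.42830737 -0.00897373  0.04      ]
 [ 0.4264341  -0.08164194  0.04      ]
 [ 0.54937911 -0.01209369  0.04      ]
 [ 0.54825675 -0.08409075  0.04      ]]
```

```bash
python3 - <<'E'
from h import *
print(rel([.468,-.045,.11],down(-.02)),rel([.468,-.045,.058],down(-.02)))
E
```

```text
(array([ 0.    , -0.0001, -0.0001]), array([-0.0015, -0.0168,  0.0807])) (array([ 0.    , -0.0001, -0.0001]), array([-0.0015, -0.0168,  0.1327]))
```

step_arm([
  [[0,0,0],[-0.0015,-0.017,0.05],0],
  [[0,0,0],[-0.0015,-0.017,0.09],0],
  [[0,0,0],[-0.0015,-0.017,0.115],0],
  [[0,0,0],[-0.0015,-0.017,0.132],0],
  [[0,0,0],[-0.0015,-0.017,0.132],0],
  [[0,0,0],[-0.0015,-0.017,0.132],255],
  [[0,0,0],[-0.0015,-0.017,0.132],255],
  [[0,0,0],[-0.0015,-0.017,0.132],255],
  [[0,0,0],[-0.0015,-0.017,0.132],255],
  [[0,0,0],[-0.0015,-0.017,0.132],255],
], squeeze=25)

```text
time: 6.35
position: [0.4678, -0.0449, 0.0588]
tool_rot: [2.243, 2.199, 0.0]
ft_force: [-0.7, 0.1, 0.0]
grip_width: 0.516
```

```bash
python3 - <<'E'
from h import *
s=ctrl.get_state(); print(s['time'],s['position'],s['ft_force'],s['torque'],s['grip_width']*87)
E
```

```text
6.35 [ 0.46783358 -0.04487866  0.05880383] [-0.69973755  0.11348191  0.02246527] [-0.08440287  0.08010606  0.02969812] 44.886809810828005
```

Still closing; wait half a call while it grips.

step_arm([
  [[0,0,0],[0,0,0],255],
  [[0,0,0],[0,0,0],255],
  [[0,0,0],[0,0,0],255],
  [[0,0,0],[0,0,0],255],
  [[0,0,0],[0,0,0],255],
  [[0,0,0],[0,0,0],255],
  [[0,0,0],[0,0.002,0],255],
  [[0,0,0],[0,0.005,0],255],
  [[0,0,0],[0,0.01,0],255],
  [[0,0,0],[0,0.015,0],255],
])

```text
time: 7.6
position: [0.4833, -0.0452, 0.0587]
tool_rot: [2.243, 2.199, 0.0]
ft_force: [-0.7, 0.1, 0.6]
grip_width: 0.006
```

```bash
python3 - <<'E'
from h import *
s=ctrl.get_state(); print(s['time'],s['position'],s['ft_force'],s['torque'],s['grip_width']*87)
E
```

```text
7.6 [ 0.48326443 -0.04521002  0.05873529] [-0.72161256  0.13341785  0.60420746] [-0.09238239  0.04917209 -0.05067536] 0.5247521785496401
```

```bash
python3 - <<'E'
from h import *
for n in ['side','scene','wrist']:
    im=ctrl.get_image(n); save(im,n+'2.png')
a=cv2.imread('pics/side2.png')[140:280,260:430]; b=cv2.imread('pics/scene2.png')[150:290,230:400]
cv2.imwrite('pics/c2.png',np.hstack([cv2.resize(x,(400,330),interpolation=cv2.INTER_CUBIC) for x in (a,b)]))
E
```

```text
(no output)
```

View pics/c2.png

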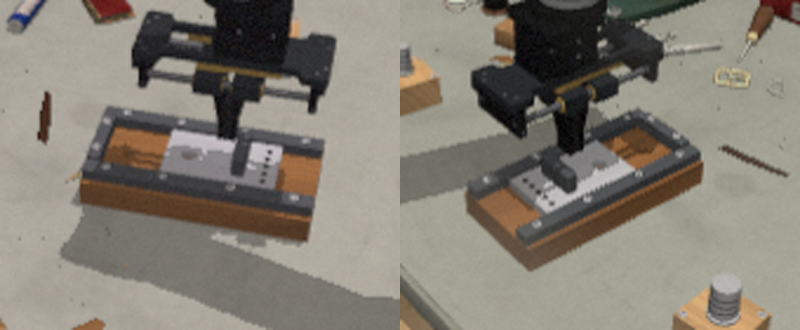

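View pics/wrist2.png

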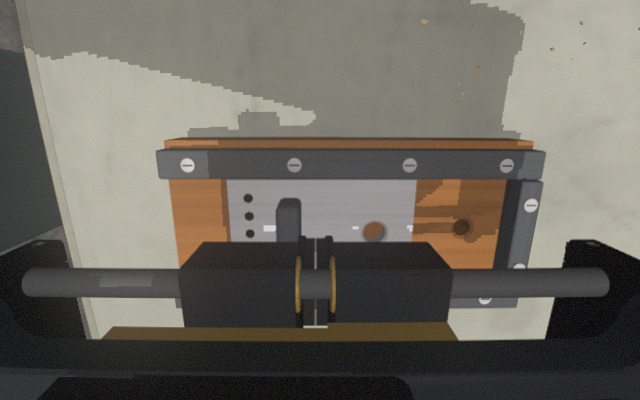

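```bash
python3 - <<'E'
from h import *
s=ctrl.get_state(); r=Ro.from_rotvec(s['tool_rot'])
tip=s['position']+r.apply([0,0,.014]); P=[tip,s['position'],s['position']-r.apply([0,0,.05])]
print(tip)
for n,x0,y0 in (('side',260,140),('scene',230,150)):
    q=proj(ctrl.calibration(n),P); print(n,q)
    im=cv2.imread(f'pics/{n}2.png')[y0:y0+140,x0:x0+170]; im=cv2.resize(im,None,fx=4,fy=4,interpolation=cv2.INTER_CUBIC)
    for (u,v),col in zip(q,[(0,0,255),(0,255,0),(255,0,0)]): cv2.drawMarker(im,(int((u-x0+.5)*4),int((v-y0+.5)*4)),col,0,12,1)
    cv2.imwrite(f'pics/{n}2z.png',im)
c=ctrl.calibration('wrist'); print(ray(c,[[373,231]],.04),ray(c,[[460,228]],.03))
print(ray(c,[[276,202],[301,202]],.065))
E
```

```text
[ 0.48305701 -0.04528928  0.04466323]
side [[355.08306542 205.58229859]
 [355.42464309 201.22670366]
 [356.68912736 185.12862342]]
scene [[302.21919847 222.44718182]
 [302.18863959 218.04716812]
 [302.07957818 201.75448595]]
[[ 0.52211159 -0.04616478  0.04      ]] [[ 0.58502329 -0.04897353  0.03      ]]
[[ 0.46199154 -0.0183157   0.065     ]
 [ 0.47617475 -0.01860202  0.065     ]]
```

View pics/side2z.png

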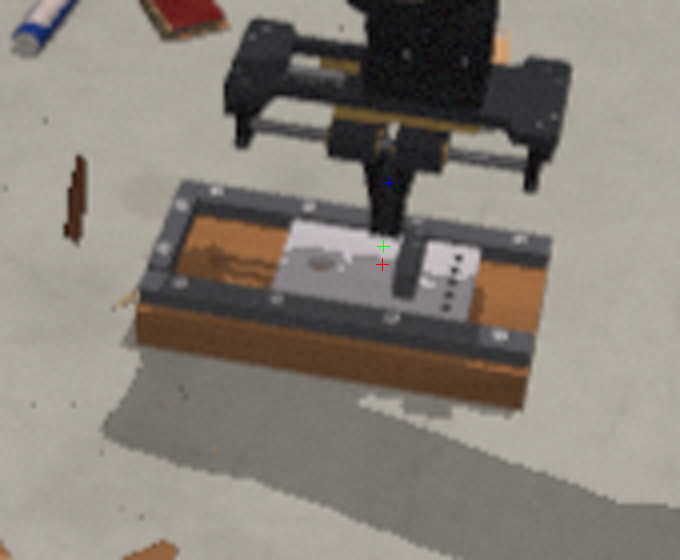

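View pics/scene2z.png

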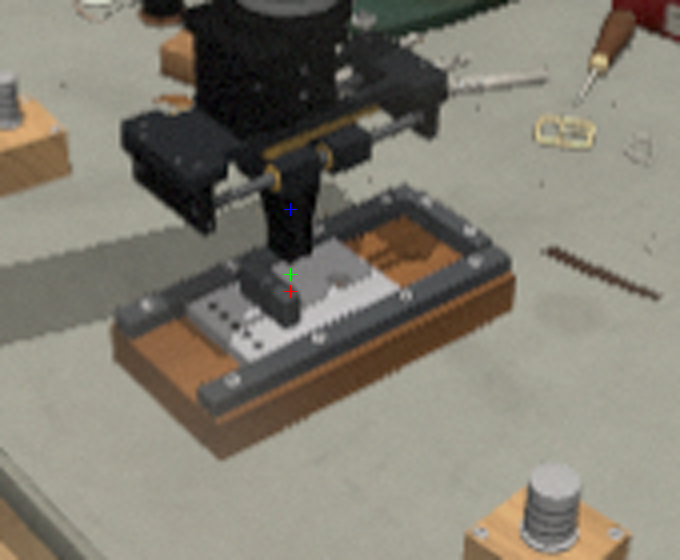

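```bash
python3 - <<'E'
from h import *
cs=[ctrl.calibration(n) for n in ('side','scene')]
def tri(uvs):
    Ps=[];pt=[]
    for c,uv in zip(cs,uvs):
        k,d=K(c); Ps.append(np.c_[cv2.Rodrigues(c['rvec'])[0],c['tvec']]); pt.append(cv2.undistortPoints(np.array([[uv]],float),k,d)[0,0].reshape(2,1))
    X=cv2.triangulatePoints(Ps[0],Ps[1],*pt).ravel(); return X[:3]/X[3]
for a,b in [((386,235),(291,260)),((386,238),(291,264)),((386,232),(291,257))]:
    print(tri([(260+a[0]/4,140+a[1]/4),(230+b[0]/4,150+b[1]/4)]))
E
```

```text
[ 0.48249422 -0.04588684  0.06762232]
[ 0.48229605 -0.04626628  0.06488307]
[ 0.48258767 -0.04586654  0.06994415]
```

step_arm([
  [[0,0,0],[0,-0.008,-0.004],130],
  [[0,0,0],[0,-0.015,-0.004],130],
  [[0,0,0],[0,-0.015,-0.004],130],
  [[0,0,0],[0,-0.015,-0.004],130],
  [[0,0,0],[0,-0.015,-0.004],130],
  [[0,0,0],[0,-0.015,0.004],130],
  [[0,0,0],[0,-0.015,0.01],130],
  [[0,0,0],[0,-0.015,0.014],130],
  [[0,0,0],[0,-0.015,0.014],130],
  [[0,0,0],[0,-0.015,0.014],130],
])

```text
time: 9.0
position: [0.4679, -0.045, 0.0448]
tool_rot: [2.244, 2.199, 0.0]
ft_force: [1.0, 0.6, 0.3]
grip_width: 0.493
```

```bash
cat > look.py <<'E'
from h import *
import sys
t=sys.argv[1]
s=ctrl.get_state(); r=Ro.from_rotvec(s['tool_rot'])
print(s['time'],s['position'],s['ft_force'],s['grip_width']*87)
P=[s['position']+r.apply([0,0,-.009]),s['position']]
o=[]
u0=proj(ctrl.calibration('side'),[s['position']])[0]; 
for n in ('side','scene'):
    q=proj(ctrl.calibration(n),P); im=ctrl.get_image(n)[:,:,::-1]
    x0,y0=(q[0]-[50,50]).astype(int); x0=max(0,x0);y0=max(0,y0); im=cv2.resize(im[y0:y0+100,x0:x0+100],None,fx=4,fy=4,interpolation=cv2.INTER_CUBIC); print(n,x0,y0)
    o.append(im)
cv2.imwrite(f'pics/{t}.png',np.hstack(o))
E
python3 look.py L3
```

```text
9.0 [ 0.46788406 -0.04496339  0.04475425] [0.99975821 0.63368613 0.33908248] 42.897040862523916
side 311 153
scene 247 171
```

View pics/L3.png

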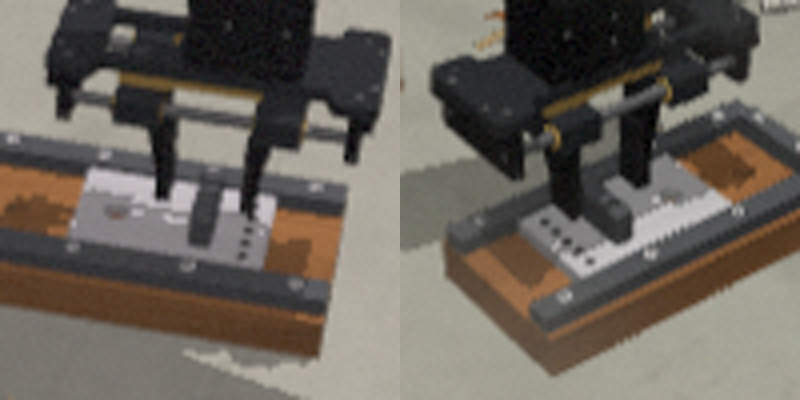

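```bash
cat >> h.py <<'E'
def tri(uvs):
    cs=[ctrl.calibration(n) for n in ('side','scene')]
    Ps=[];pt=[]
    for c,uv in zip(cs,uvs):
        k,d=K(c); Ps.append(np.c_[cv2.Rodrigues(c['rvec'])[0],c['tvec']]); pt.append(cv2.undistortPoints(np.array([[uv]],float),k,d)[0,0].reshape(2,1))
    X=cv2.triangulatePoints(Ps[0],Ps[1],*pt).ravel(); return X[:3]/X[3]
E
python3 - <<'E'
from h import *
for a,b in [((162,198),(233,186)),((248,215),(172,217))]:
    print(tri([(311+a[0]/4,153+a[1]/4),(247+b[0]/4,171+b[1]/4)]))
E
```

```text
[ 0.49299413 -0.04405888  0.05442393]
[ 0.44199667 -0.0438194   0.05264704]
```

step_arm([
  [[0,0,0],[0,0,0.004],130],
  [[0,0,0],[0,0,0.007],130],
  [[0,0,0],[0,0,0.007],255],
  [[0,0,0],[0,0,0.007],255],
  [[0,0,0],[0,0,0.007],255],
  [[0,0,0],[0,0,0.007],255],
  [[0,0,0],[0,0,0.007],255],
  [[0,0,0],[0,0,0.007],255],
  [[0,0,0],[0,0,0.007],255],
  [[0,0,0],[0,0,0.007],255],
], squeeze=25)

```text
time: 10.35
position: [0.4678, -0.0449, 0.0378]
tool_rot: [-2.244, -2.199, -0.0]
ft_force: [-0.9, 0.1, 1.1]
grip_width: 0.158
```

step_arm([
  [[0,0,0],[0,0.01,0],255],
  [[0,0,0],[0,0.02,0],255],
  [[0,0,0],[0,0.03,0],255],
  [[0,0,0],[0,0.04,0],255],
  [[0,0,0],[0,0.05,0],255],
  [[0,0,0],[0,0.056,0],255],
  [[0,0,0],[0,0.06,0],255],
  [[0,0,0],[0,0.062,0],255],
  [[0,0,0],[0,0.063,0],255],
  [[0,0,0],[0,0.064,0],255],
])

```text
time: 11.6
position: [0.5291, -0.0462, 0.0377]
tool_rot: [-2.24, -2.195, 0.006]
ft_force: [-8.7, 0.5, 9.8]
grip_width: 0.153
```

```bash
python3 look.py L4
```

```text
11.6 [ 0.52909552 -0.04624705  0.03774136] [-8.66673002  0.52083078  9.80056895] 13.3080527754941
side 286 151
scene 266 165
```

View pics/L4.png

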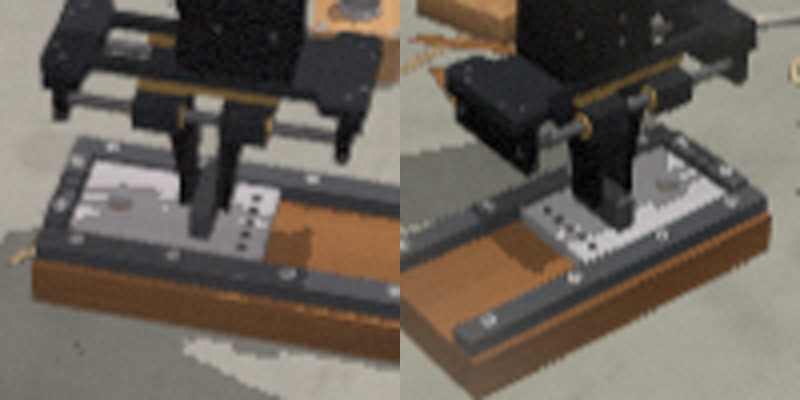

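step_arm([
  [[0,0,0],[0,0.001,0],255],
  [[0,0,0],[0,0.002,0],255],
  [[0,0,0],[0,0.003,0],255],
  [[0,0,0],[0,0.003,0],255],
  [[0,0,0],[0,0.003,0],255],
  [[0,0,0],[0,0.003,0],255],
  [[0,0,0],[0,0.003,0],255],
  [[0,0,0],[0,0.003,0],255],
  [[0,0,0],[0,0.003,0],255],
  [[0,0,0],[0,0.003,0],255],
])

```text
time: 12.95
position: [0.5306, -0.0463, 0.0377]
tool_rot: [-2.239, -2.193, 0.009]
ft_force: [-12.6, -0.5, 14.5]
grip_width: 0.156
```

step_arm([
  [[0,0,0],[0,-0.002,0],150],
  [[0,0,0],[0,-0.004,0],130],
  [[0,0,0],[0,-0.004,0],130],
  [[0,0,0],[0,-0.004,0],130],
  [[0,0,0],[0,-0.004,-0.01],130],
  [[0,0,0],[0,-0.004,-0.05],0],
  [[0,0,0],[0,-0.004,-0.1],0],
  [[0,0,0],[0,-0.004,-0.13],0],
  [[0,0,0],[0,-0.004,-0.13],0],
  [[0,0,0],[0,-0.004,-0.13],0],
])

```text
time: 14.2
position: [0.5303, -0.0461, 0.1672]
tool_rot: [-2.243, -2.199, 0.001]
ft_force: [0.2, 0.1, -0.2]
grip_width: 0.954
```

```bash
python3 - <<'E'
from h import *
import pickle
s=ctrl.get_state(); c=ctrl.calibration('wrist'); im=ctrl.get_image('wrist'); save(im,'w5.png')
pickle.dump((s,c),open('w5.pkl','wb'))
print(s['time'],s['position'],s['tool_rot'],s['qd'].round(3))
a=cv2.imread('pics/w5.png')[110:250,180:450]
cv2.imwrite('pics/w5z.png',cv2.resize(a,None,fx=2.9,fy=2.9,interpolation=cv2.INTER_CUBIC))
E
```

```text
14.2 [ 0.53028806 -0.04612273  0.16723863] [-2.24306793e+00 -2.19870363e+00  6.11676524e-04] [ 0.002  0.018 -0.002  0.019 -0.001  0.001  0.001]
```

View pics/w5z.png

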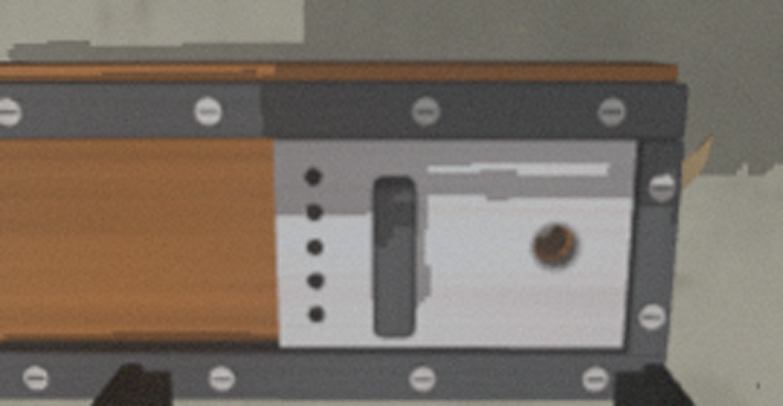

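```bash
python3 - <<'E'
from h import *
import pickle
s,c=pickle.load(open('w5.pkl','rb'))
Z=lambda L:[[180+(x+.5)/2.9-.5,110+(y+.5)/2.9-.5] for x,y in L]
print(ray(c,Z([(555,245),(277,140),(281,347),(637,142),(624,347),(374,178),(416,178),(376,337),(414,337)]),.04)) 
print('stop top inner',ray(c,Z([(640,145),(626,345)]),.048))
print('jighole dark',ray(c,Z([(551,243)]),.03))
# where would jig hole rim project
a=cv2.imread('pics/w5.png')[175:215,350:390]
cv2.imwrite('pics/w5h.png',cv2.resize(a,(600,600),interpolation=cv2.INTER_CUBIC))
E
```

```text
[[ 0.58621917 -0.04816326  0.04      ]
 [ 0.49303415 -0.01046841  0.04      ]
 [ 0.49058632 -0.08324339  0.04      ]
 [ 0.61265897 -0.01345009  0.04      ]
 [ 0.61160967 -0.08567741  0.04      ]
 [ 0.52491068 -0.02385278  0.04      ]
 [ 0.53899047 -0.02413407  0.04      ]
 [ 0.52417721 -0.08016989  0.04      ]
 [ 0.53752519 -0.08043408  0.04      ]]
stop top inner [[ 0.61161084 -0.01338684  0.048     ]
 [ 0.61022146 -0.08204164  0.048     ]]
jighole dark [[ 0.58652066 -0.04984811  0.03      ]]
```

View pics/w5h.png

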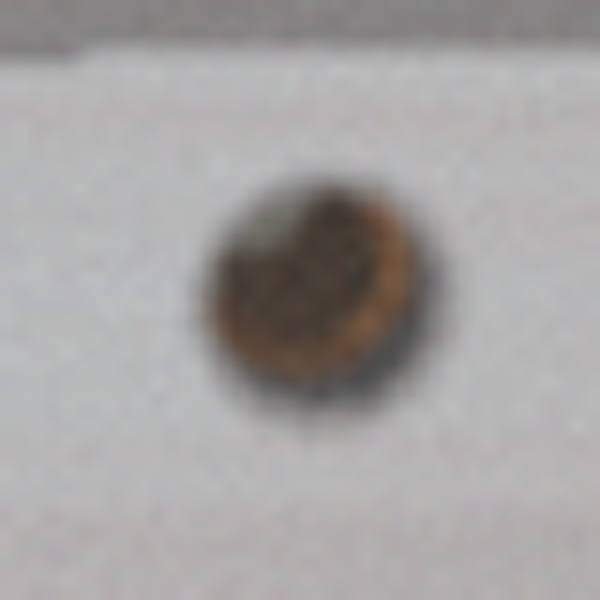

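```bash
python3 - <<'E'
from h import *
print(rel([.4512,.2542,.17],down(1.55)))
E
```

```text
(array([-1.50e-03, -1.30e-03, -1.57e+00]), array([ 0.2987, -0.0847, -0.0032]))
```

step_arm([
  [[0,0,-0.18],[0.05,-0.014,0],0],
  [[0,0,-0.36],[0.1,-0.028,0],0],
  [[0,0,-0.54],[0.15,-0.042,0],0],
  [[0,0,-0.72],[0.2,-0.056,0],0],
  [[0,0,-0.9],[0.25,-0.07,0],0],
  [[0,0,-1.08],[0.28,-0.08,0],0],
  [[0,0,-1.26],[0.299,-0.085,0],0],
  [[0,0,-1.44],[0.299,-0.085,0],0],
  [[0,0,-1.57],[0.299,-0.085,0],0],
  [[0,0,-1.57],[0.299,-0.085,0],0],
])

```text
time: 15.5
position: [0.4511, 0.2539, 0.1663]
tool_rot: [-0.035, -3.139, 0.003]
ft_force: [-0.2, -0.5, 0.5]
grip_width: 1.002
```

```bash
python3 - <<'E'
from h import *
import pickle
s=ctrl.get_state(); c=ctrl.calibration('wrist'); im=ctrl.get_image('wrist'); save(im,'w6.png')
print(s['time'],s['position'],s['tool_rot'],s['qd'].round(3),s['joint_positions'].round(2))
pickle.dump((s,c),open('w6.pkl','wb'))
E
```

```text
15.5 [0.45106877 0.25392102 0.16628457] [-3.50250308e-02 -3.13944551e+00  2.76748960e-03] [ 0.001 -0.003  0.003 -0.005 -0.002  0.001 -0.046] [-0.89  0.06  0.34  1.84 -0.02  1.25  1.  ]
```

View pics/w6.png

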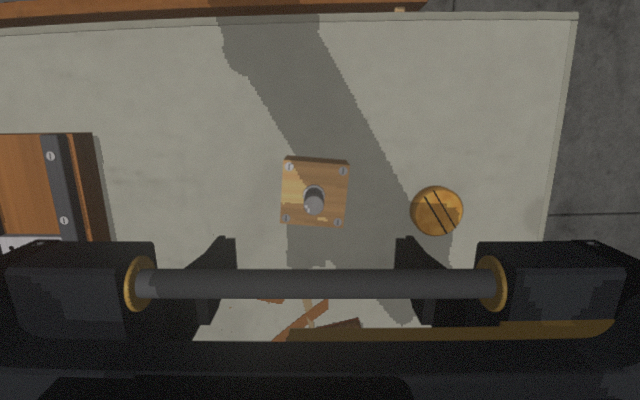

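```bash
python3 - <<'E'
from h import *
import pickle
s,c=pickle.load(open('w6.pkl','rb'))
a=cv2.imread('pics/w6.png')[150:235,270:360]
cv2.imwrite('pics/w6z.png',cv2.resize(a,None,fx=7,fy=7,interpolation=cv2.INTER_CUBIC))
print(ray(c,[[437,210],[410,210],[464,210]],.02))
E
```

```text
[[0.47778382 0.38440768 0.02      ]
 [0.47712809 0.35530931 0.02      ]
 [0.47844657 0.41369217 0.02      ]]
```

View pics/w6z.png

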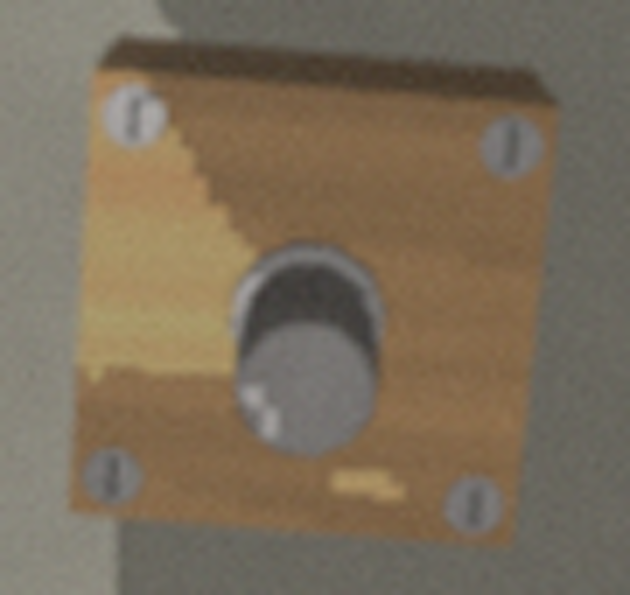

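```bash
python3 - <<'E'
from h import *
import pickle
s,c=pickle.load(open('w6.pkl','rb'))
Z=lambda L:[[270+(x+.5)/7-.5,150+(y+.5)/7-.5] for x,y in L]
print(ray(c,Z([(307,387)]),.08),ray(c,Z([(309,316)]),.044))
q=ray(c,Z([(97,70),(557,103),(513,545),(72,510)]),.04); print(q.mean(0),np.linalg.norm(q-np.roll(q,1,0),axis=1))
print(rel([.451,.254,.039],down(1.55)))
E
```

```text
[[0.45270412 0.25297956 0.08      ]] [[0.45231133 0.25304763 0.044     ]]
[0.45281244 0.25311578 0.04      ] [0.06380131 0.06343168 0.06454214 0.06415384]
(array([-0.0013, -0.0016, -0.0026]), array([-0.000e+00,  1.000e-04,  1.276e-01]))
```

step_arm([
  [[0,0,0],[-0.0015,-0.001,0.03],120],
  [[0,0,0],[-0.0015,-0.001,0.06],120],
  [[0,0,0],[-0.0015,-0.001,0.09],120],
  [[0,0,0],[-0.0015,-0.001,0.11],120],
  [[0,0,0],[-0.0015,-0.001,0.12],120],
  [[0,0,0],[-0.0015,-0.001,0.126],120],
  [[0,0,0],[-0.0015,-0.001,0.126],255],
  [[0,0,0],[-0.0015,-0.001,0.126],255],
  [[0,0,0],[-0.0015,-0.001,0.126],255],
  [[0,0,0],[-0.0015,-0.001,0.126],255],
], squeeze=30)

```text
time: 16.8
position: [0.4535, 0.2536, 0.0422]
tool_rot: [0.033, 3.141, 0.001]
ft_force: [0.6, -0.5, 1.2]
grip_width: 0.196
```

```bash
python3 look.py L7
```

```text
16.8 [0.45352486 0.25356167 0.04215484] [ 0.58249467 -0.53423817  1.1572236 ] 17.08287014026802
side 296 250
scene 182 126
```

View pics/L7.png

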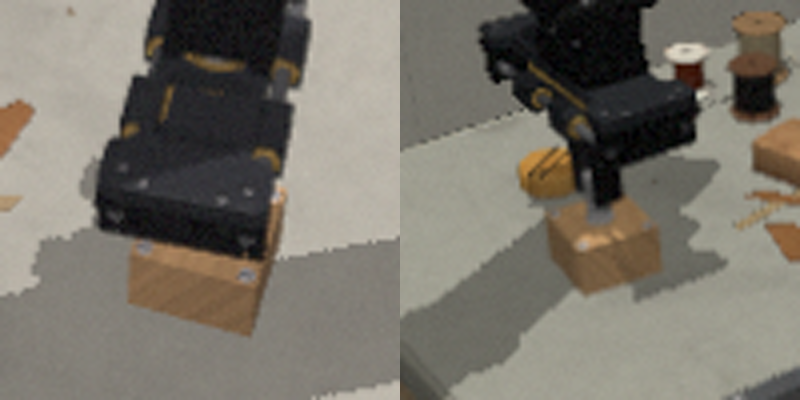

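```bash
python3 - <<'E'
from h import *
print(rel([.582,.02,.142],down(1.55)))
E
```

```text
(array([ 0.0005,  0.0006, -0.0001]), array([-0.1334, -0.2308, -0.0999]))
```

step_arm([
  [[0,0,0],[0,0,0],255],
  [[0,0,0],[0,0,-0.01],255],
  [[0,0,0],[0,0,-0.03],255],
  [[0,0,0],[0,0,-0.06],255],
  [[0,0,0],[0,0,-0.085],255],
  [[0,0,0],[0,0,-0.1],255],
  [[0,0,0],[0,0,-0.1],255],
  [[0,0,0],[-0.02,-0.04,-0.1],255],
  [[0,0,0],[-0.04,-0.08,-0.1],255],
  [[0,0,0],[-0.06,-0.12,-0.1],255],
], squeeze=40)

```text
time: 18.15
position: [0.5103, 0.1308, 0.1404]
tool_rot: [-0.032, -3.14, 0.001]
ft_force: [0.3, 0.3, -0.8]
grip_width: 0.195
```

```bash
python3 - <<'E'
from h import *
print(rel([.582,.02,.142],down(1.55)))
E
python3 look.py L8
```

```text
(array([-0.0009, -0.0018,  0.0006]), array([-0.0739, -0.1093, -0.0017]))
18.15 [0.51032252 0.13079782 0.14038427] [ 0.29153188  0.30257048 -0.75004434] 16.9948308861344
side 281 169
scene 219 106
```

View pics/L8.png

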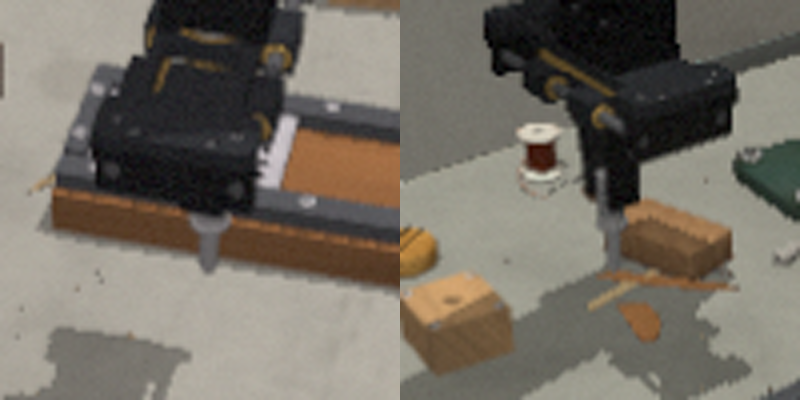

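```bash
python3 - <<'E'
from h import *
f=lambda a,b:tri([(281+a[0]/4-.4,169+a[1]/4-.4),(219+b[0]/4-.4,106+b[1]/4-.4)])
print('tip',f((208,270),(212,266))); print('flange',f((210,222),(214,220)))
s=ctrl.get_state(); c=ctrl.calibration('wrist'); print(proj(c,[s['position']+[0,0,-.038],s['position'],[.586,-.048,.04]]), s['position'])
save(ctrl.get_image('wrist'),'w8.png')
E
```

```text
tip [0.50978261 0.12873837 0.10138525]
flange [0.51120863 0.12790825 0.13651537]
[[314.4663949  220.20090619]
 [314.15656462 239.71991661]
 [141.41667819 276.23092973]] [0.51201104 0.12562202 0.14064458]
```

View pics/w8.png

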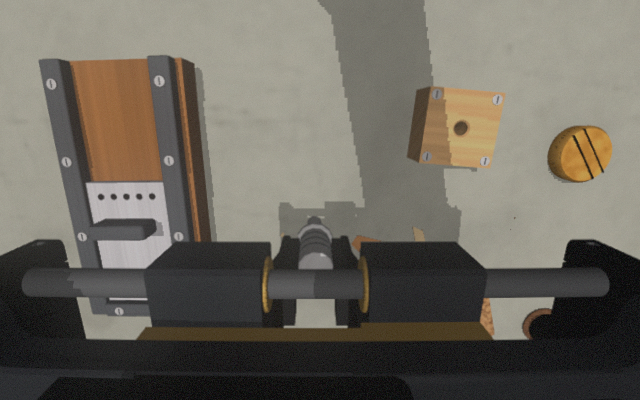

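```bash
python3 - <<'E'
from h import *
print(rel([.586,-.0484,.14],down(1.55)))
E
```

```text
(array([-0.0017, -0.0015, -0.0057]), array([-0.0798, -0.1753,  0.0007]))
```

step_arm([
  [[0,0,0],[-0.018,-0.04,0],255],
  [[0,0,0],[-0.036,-0.08,0],255],
  [[0,0,0],[-0.054,-0.12,0],255],
  [[0,0,0],[-0.07,-0.15,0],255],
  [[0,0,0],[-0.077,-0.168,0],255],
  [[0,0,0],[-0.079,-0.175,0],255],
  [[0,0,0],[-0.079,-0.175,0],255],
  [[0,0,0],[-0.079,-0.175,0],255],
  [[0,0,0],[-0.079,-0.175,0],255],
  [[0,0,0],[-0.079,-0.175,0],255],
])

```text
time: 19.55
position: [0.5861, -0.0437, 0.1418]
tool_rot: [0.031, 3.141, 0.001]
ft_force: [-0.2, -0.0, -0.7]
grip_width: 0.194
```

```bash
python3 look.py L9; python3 - <<'E'
from h import *
import pickle
s=ctrl.get_state(); c=ctrl.calibration('wrist'); im=ctrl.get_image('wrist'); save(im,'w9.png'); pickle.dump((s,c),open('w9.pkl','wb'))
print(s['position'],s['tool_rot'],s['joint_positions'].round(2))
print(proj(c,[s['position']+[0,0,-.038],[.586,-.0484,.04]]))
a=cv2.imread('pics/w9.png')[150:250,255:375]
cv2.imwrite('pics/w9z.png',cv2.resize(a,None,fx=6,fy=6,interpolation=cv2.INTER_CUBIC))
E
```

```text
19.55 [ 0.58605565 -0.0436774   0.14179319] [-0.22807659 -0.04883461 -0.71262434] 16.89397003091336
side 264 115
scene 283 123
[ 0.58606542 -0.04411633  0.14179978] [3.20233318e-02 3.14121384e+00 3.56143492e-04] [-0.49  0.25  0.6   1.71 -0.15  1.22  1.71]
[[314.16788943 220.17136637]
 [309.6077304  198.36175239]]
```

View pics/w9z.png

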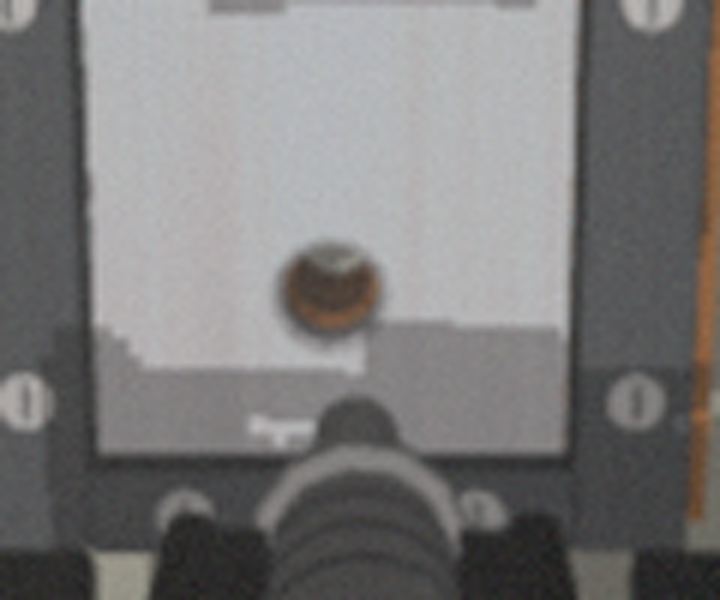

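View pics/L9.png

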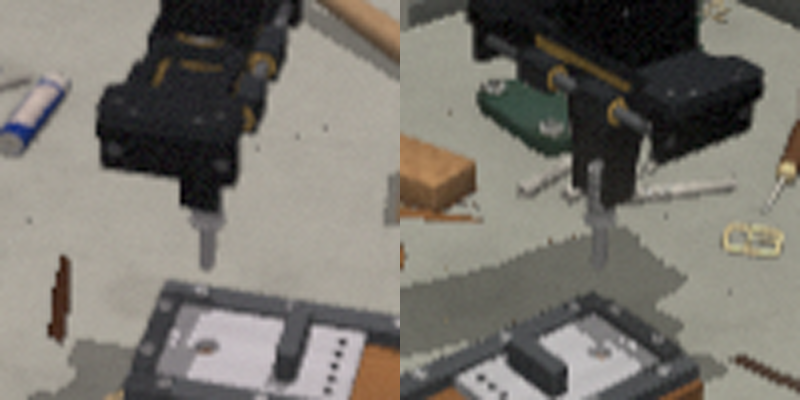

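```bash
python3 - <<'E'
from h import *
import pickle
s,c=pickle.load(open('w9.pkl','rb')); p=s['position']
t=np.linspace(0,2*np.pi,73)
for dx in (-.002,-.001,0,.001):
    o=[]
    for r,z in ((.011,-.002),(.011,.002),(.005,-.034),(.005,-.030),(.003,-.038),(.009,.008)):
        q=proj(c,np.c_[p[0]+dx+r*np.cos(t),p[1]+r*np.sin(t),0*t+p[2]+z]); o.append((round((q[:,1].min()+.5-150)*6),round((q[:,0].min()+.5-255)*6),round((q[:,0].max()+.5-255)*6)))
    print(dx,o)
h=proj(c,[[.586+a*.0075,-.0479+b*.0075,.04] for a,b in((1,0),(-1,0),(0,1),(0,-1))]); print((h+.5-[255,150])*6)
E
```

```text
-0.002 [(413, 249, 465), (425, 247, 467), (378, 315, 400), (388, 314, 401), (384, 333, 383), (465, 264, 449)]
-0.001 [(422, 249, 465), (435, 247, 467), (386, 315, 400), (396, 315, 401), (392, 333, 383), (475, 264, 450)]
0 [(432, 250, 465), (445, 248, 467), (394, 316, 400), (405, 315, 401), (400, 333, 383), (485, 265, 450)]
0.001 [(441, 250, 465), (454, 248, 467), (402, 316, 400), (413, 315, 401), (408, 333, 383), (494, 265, 450)]
[[335.13988075 340.54701714]
 [332.70784592 245.01427537]
 [383.21585849 292.10945098]
 [284.66282279 294.10025729]]
```

step_arm([
  [[0,0,0],[0.0005,-0.0042,0],255],
  [[0,0,0],[0.0005,-0.0042,0.01],255],
  [[0,0,0],[0.0005,-0.0042,0.025],255],
  [[0,0,0],[0.0005,-0.0042,0.04],255],
  [[0,0,0],[0.0005,-0.0042,0.05],255],
  [[0,0,0],[0.0005,-0.0042,0.055],255],
  [[0,0,0],[0.0005,-0.0042,0.055],255],
  [[0,0,0],[0.0005,-0.0042,0.055],255],
  [[0,0,0],[0.0005,-0.0042,0.055],255],
  [[0,0,0],[0.0005,-0.0042,0.055],255],
])

```text
time: 20.95
position: [0.5857, -0.0486, 0.0871]
tool_rot: [0.033, 3.141, 0.0]
ft_force: [0.3, -0.3, -0.1]
grip_width: 0.194
```

```bash
python3 look.py L10; python3 - <<'E'
from h import *
import pickle
s=ctrl.get_state(); c=ctrl.calibration('wrist'); im=ctrl.get_image('wrist'); save(im,'w10.png')
print(s['position'],s['tool_rot'])
a=cv2.imread('pics/w10.png')[150:250,255:375]
cv2.imwrite('pics/w10z.png',cv2.resize(a,None,fx=6,fy=6,interpolation=cv2.INTER_CUBIC))
h=proj(c,[[.5855+a*.0075,-.0483+b*.0075,.04] for a,b in((1,0),(-1,0),(0,1),(0,-1))]); print((h+.5-[255,150])*6)
E
```

```text
20.95 [ 0.58571163 -0.04857688  0.08705878] [ 0.29932607 -0.31548632 -0.14725999] 16.888249323509395
side 264 132
scene 283 142
[ 0.58559841 -0.04858073  0.0869063 ] [3.26241748e-02 3.14106029e+00 2.18280942e-04]
[[361.80795624 457.73544421]
 [359.23298144 342.93980908]
 [420.68892896 399.60134865]
 [300.39262482 402.03788769]]
```

View pics/w10z.png

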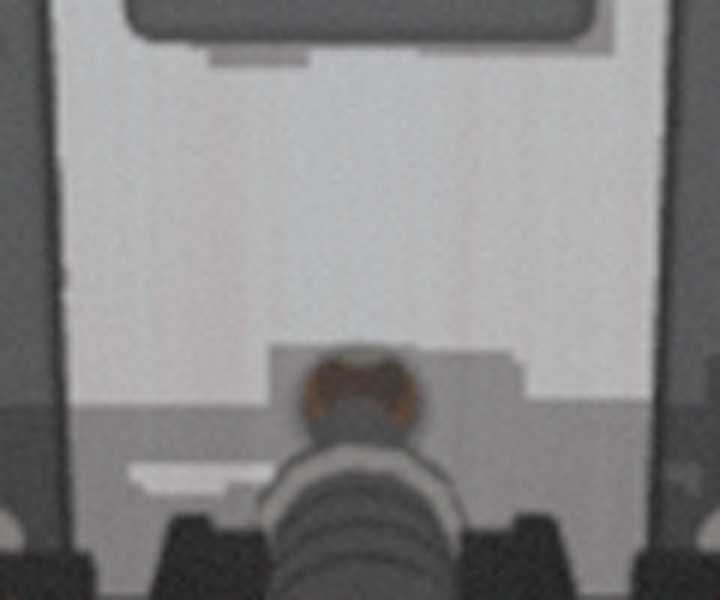

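View pics/L10.png

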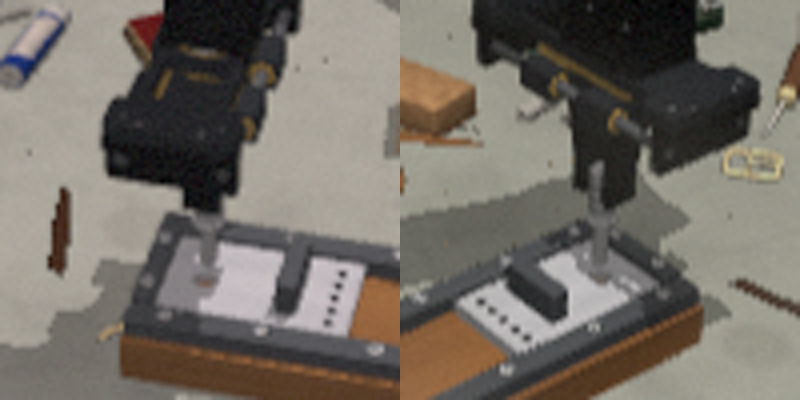

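step_arm([
  [[0,0,0],[-0.0002,0.0002,0.006],255],
  [[0,0,0],[-0.0002,0.0002,0.011],255],
  [[0,0,0],[-0.0002,0.0002,0.014],255],
  [[0,0,0],[-0.0002,0.0002,0.017],255],
  [[0,0,0],[-0.0002,0.0002,0.02],255],
  [[0,0,0],[-0.0002,0.0002,0.023],255],
  [[0,0,0],[-0.0002,0.0002,0.026],255],
  [[0,0,0],[-0.0002,0.0002,0.028],255],
  [[0,0,0],[-0.0002,0.0002,0.03],255],
  [[0,0,0],[-0.0002,0.0002,0.03],255],
])

```text
time: 22.35
position: [0.5858, -0.0483, 0.0566]
tool_rot: [0.033, 3.141, 0.0]
ft_force: [0.6, -0.7, -1.0]
grip_width: 0.194
```

Tip is now about 12 mm into the bed hole with no force; go on down.

step_arm([
  [[0,0,0],[0,0,0.003],255],
  [[0,0,0],[0,0,0.006],255],
  [[0,0,0],[0,0,0.009],255],
  [[0,0,0],[0,0,0.011],255],
  [[0,0,0],[0,0,0.0125],255],
  [[0,0,0],[0,0,0.014],255],
  [[0,0,0],[0,0,0.015],255],
  [[0,0,0],[0,0,0.0155],255],
  [[0,0,0],[0,0,0.016],255],
  [[0,0,0],[0,0,0.016],255],
])

```text
time: 23.6
position: [0.5862, -0.0484, 0.0421]
tool_rot: [0.033, 3.141, 0.001]
ft_force: [-1.8, 0.2, 8.1]
grip_width: 0.198
```

```bash
python3 look.py L11; python3 - <<'E'
from h import *
s=ctrl.get_state(); print(s['position'],s['ft_force'])
E
```

```text
23.6 [ 0.58615077 -0.04842571  0.04209047] [-1.7600527   0.23289108  8.05295255] 17.200240200274504
side 264 146
scene 283 156
[ 0.5861093  -0.04845148  0.04207827] [-2.49133405  0.28086998  8.56300496]
```

View pics/L11.png

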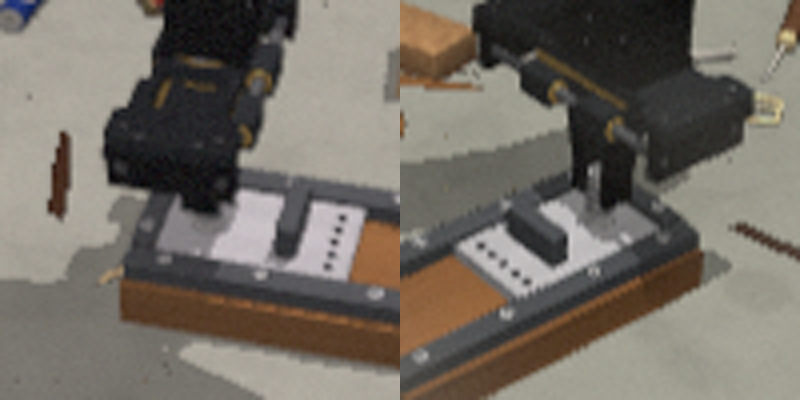

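step_arm([
  [[0,0,0],[0,0,-0.001],110],
  [[0,0,0],[0,0,-0.001],110],
  [[0,0,0],[0,0,-0.001],110],
  [[0,0,0],[0,0,-0.001],110],
  [[0,0,0],[0,0,-0.001],110],
  [[0,0,0],[0,0,-0.01],110],
  [[0,0,0],[0,0,-0.04],110],
  [[0,0,0],[0,0,-0.08],110],
  [[0,0,0],[0,0,-0.12],110],
  [[0,0,0],[0,0,-0.13],110],
])

```text
time: 24.95
position: [0.5876, -0.0488, 0.1744]
tool_rot: [0.033, 3.136, 0.001]
ft_force: [0.7, 0.9, -0.6]
grip_width: 0.569
```

```bash
python3 look.py L12; python3 - <<'E'
from h import *
import pickle
s=ctrl.get_state(); c=ctrl.calibration('wrist'); im=ctrl.get_image('wrist'); save(im,'w12.png')
print(s['position'],s['ft_force'],s['grip_width'])
a=cv2.imread('pics/w12.png')[120:270,215:415]
cv2.imwrite('pics/w12z.png',cv2.resize(a,None,fx=4,fy=4,interpolation=cv2.INTER_CUBIC))
t=np.linspace(0,2*np.pi,37)
for r,z in ((.009,.08),(.011,.044)):
    q=proj(c,np.c_[.586+r*np.cos(t),-.0484+r*np.sin(t),0*t+z]); q=(q+.5-[215,120])*4; print(z,q.min(0),q.max(0))
x=cv2.imread('pics/w12z.png')
b=ctrl.get_image('side')[130:270,260:430,::-1]; d=ctrl.get_image('scene')[150:290,230:400,::-1]
cv2.imwrite('pics/c12.png',np.hstack([cv2.resize(x,(400,330),interpolation=cv2.INTER_CUBIC) for x in (b,d)]))
E
```

```text
24.95 [ 0.58759841 -0.0488067   0.17444817] [ 0.67340554  0.93411267 -0.62879728] 49.487108449467485
side 264 102
scene 285 112
[ 0.58647839 -0.04844611  0.17219674] [-0.19779816  0.76440026 -0.06722998] 0.5684994058923439
0.08 [358.65116335 283.18356471] [440.12850395 361.98149048]
0.044 [355.17468107 242.24656812] [443.90004337 328.73428503]
```

View pics/w12z.png

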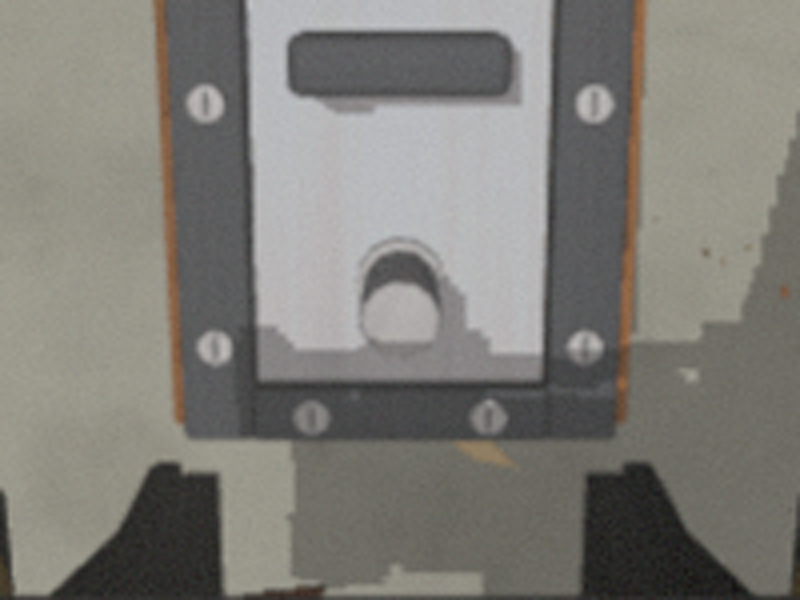

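View pics/c12.png

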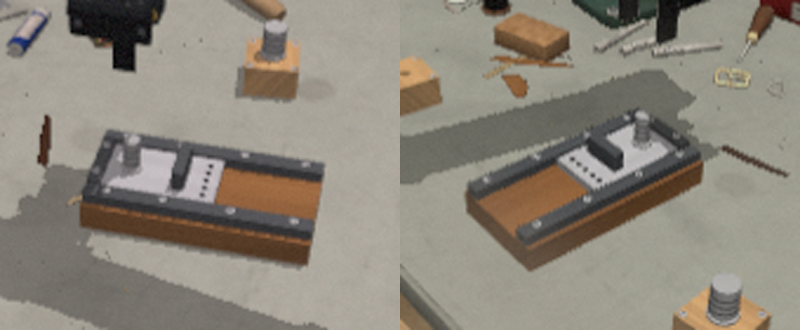

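```bash
python3 - <<'E'
from h import *
s=ctrl.get_state(); print(s['time'],np.abs(s['qd']).max(),s['ft_force']); print(ctrl.close_job())
E
```

```text
25.2 0.007808979696510079 [0.18700197 0.19971161 0.55858522]
the job is handed in; nothing more can be done
None
```

The job is done and handed in at 25.2 s. The template is home against the end stop, and the slim pin stands upright through its hole and was released there. No verdict is reported.

**Template:** I gripped it by the bar and slid it about 62 mm along the rails until it met the stop, at about 13 N. Afterwards the wrist camera put its hole at (0.5862, -0.0482), against the bed hole at (0.5863, -0.0482) measured earlier.

**Slim pin:** I lifted it from its stand, lowered it through both holes and stopped at 8 N of upward force, with the tool at the same height as when it was in the stand (0.042 m). I then let go and raised the arm clear. In the last pictures the flange lies on the template and the pin's outline fits the seated pose. The one mismatch was the lower edge of its top face, about 4 camera pixels off, which I put down to shadow.

**Left alone:** The last pictures show the thick pin still in its stand and the cork block apparently unmoved. The swatches were outside those last crops, but the arm never went near them.

**What went wrong or disagreed:**
- The first grasp closed on air just above the bar and moved nothing.
- Both fixed cameras put the fingertips about 23 mm higher than the stated tool dimensions imply, so I used the measured height from then on.

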